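Push the seized piston out of a dosing cylinder

TASK

The piston has seized inside the dosing cylinder clamped in the grey stand. Stand the small tub on the bench under the open end of the cylinder, then push the piston right out with the push rod, entering through the small port at the flanged end, so that it drops into the tub. Finally draw the rod out and lay it back in its notched rest the way it lay before, without knocking over the dark ink bottle.

Things in the scene. Friction and masses are not known exactly. Their poses are not given: they have to be found in the camera images.
- stand: Heavy fixed grey stand with a steel cylinder strapped level on it. Origin on the bench under the cylinder's middle; x runs level along the bore, from the flanged port end to the open end. Bore axis 90 mm above the bench. Cylinder 80 mm long (x -40 to 40), 38 mm thick, flange 52. Foot 12 mm high, x -50 to 6, 92 wide; saddle x -28 to -4, 62 wide; strap nuts 103 mm high
- port (a point): Centre, on the outer face, of the round port in the flanged end: 20 mm in diameter, 10 mm deep; behind it the bore widens to 26 mm. x as for the stand (into the port). The piston cannot pass the port.
- outlet (a point): Centre of the open end of the bore (26 mm), on its end face; x as for the stand (outwards). This end (collar 42 mm thick) overhangs the bare bench by 34 mm, with 69 mm of free height below it. The tub catches well with its middle 20 to 45 mm beyond this face.
- piston_center (a point): Centre of the white nylon piston, 24 mm thick, 30 mm long, 28 to 56 g, lying along the bore, its centre between x = -12 and 18 mm of the stand. A brass spring leaf along the top of the bore grips it: 6 to 12 N to push it, until its rear face reaches the open end; then it drops steeply, its centre 15 to 30 mm beyond the end face. It stays where it is left in the bore.
- tub_center (a point): Centre, half-way up, of the loose round grey plastic tub, empty: 112 mm across the rim, 55 mm high, floor 5 mm, 120 g. Its wall is 8 mm thick and nearly upright (48 to 56 mm from the centre at the rim, 45 to 53 at the floor), to be pinched from above with one finger inside.
- rod_center (a point): Middle of the push rod's handle, on the rod's axis. Wooden handle with flat upright sides: 90 mm long (x), 22 wide (y), 26 high (z); from its front a straight aluminium rod, 12 mm thick, runs along +x to the tip. 90 g, balance point 30 mm ahead of here. At the start it lies level in the rest, axis 55 mm above the bench, the middle 50 mm of the handle free on both sides for fingers.
- rod_tip (a point): The tip of the push rod, 165 mm ahead of the handle's middle (120 mm ahead of the handle's front end).
- rest: Fixed wooden rest. Origin on the bench under the handle's middle when the rod lies home; x along the rod to its tip. Board x -50 to 120 mm, 60 wide, 12 high. Rear cheek at x = -37 mm (12 thick): notch for the handle 32 mm wide, floor 42, top 51 mm above the bench. Front cheek at x = 100 mm (12 thick): notch for the rod 24 mm wide, floor 49, top 61 mm high.
- bottle_center (a point): Centre, half-way up, of the dark ink bottle, 44 mm wide, 90 mm high, standing behind the stand: not to be knocked over.
Things that resemble listed ones, but are neither listed nor needed, are in the scene too. Of the things that look like the part that bears bottle_center, the smaller one is meant.

How it is judged:
On the way, in this order (a step that is already met when the one before it is completed fails the run):
1. the tub stands upright on the bench under the open end (middle of the tub within 60 mm of the end face's centre, seen from above) (horizontal distance between tub_center and outlet below 0.06 m and height (world z) of tub_center below 0.033 m and angle between tub_center's own z axis and vertical below 0.1 rad), for 0.2 s.
2. the piston is out of the cylinder and in the tub (horizontal distance between piston_center and tub_center below 0.046 m and height (world z) of piston_center below 0.05 m), for 0.2 s.
At the end, for the whole second after the job is handed in: The piston lies in the tub (within 46 mm of its middle, lower than 50 mm), the tub stands upright on the bench, the push rod lies at rest in both notches of its rest, handle in the rear one (within 20 mm along, 10 mm across, 4 mm in height of where it lay home), and the ink bottle is upright (all of step 2 and angle between tub_center's own z axis and vertical below 0.1 rad and height (world z) of tub_center below 0.033 m and x of rod_center in the frame of rest between -0.02 and 0.02 m and y of rod_center in the frame of rest between -0.01 and 0.01 m and z of rod_center in the frame of rest between 0.051 and 0.059 m and x of rod_tip in the frame of rest above 0.14 m and z of rod_tip in the frame of rest below 0.065 m and linear speed of each of rod, piston below 0.02 m/s and angle between bottle_center's own z axis and vertical below 0.2 rad); the robot touches nothing.
It fails at once if the piston falls on the bench beside the tub (height (world z) of piston_center below 0.03 m and horizontal distance between piston_center and tub_center above 0.065 m).
It fails at once if the ink bottle is knocked over (angle between bottle_center's own z axis and vertical above 0.6 rad).
It also fails if it takes over 61 s, if anything falls off the work surface, if the arm or the gripper's body presses on something with over 40 N, if the wrist force passes 120 N, or if a joint passes its speed limit or range.

ROBOT

A 7-joint arm with a two-finger parallel gripper is mounted at the origin on a cart in front of the work surface, level with it; the furniture and walls round the work are solid. World frame = base frame: x ahead of the robot, y to its left, z up, the work surface at z = 0. Lengths are in m, angles in rad, forces in N, time in s.
With the tool pointing down it reaches from about 0.425 to 0.95 m from the base axis. Payload 4.7 kg.
Tool frame: the origin (TCP) lies between the finger pads; the fingertips stand 25 mm ahead of it and the grasp point (between the pads) lies 6 mm ahead of it; x points along the fingers, z is the direction in which the jaws open and shut, and the axes are right-handed (so a half turn about x gives the same grasp; the last joint's range is limited). The gripper opens to 85 mm and grips with 20 to 120 N. Pads are 22 mm wide; open, the fingers measure 114 mm over their backs; the gripper's body (76 mm by 85 mm) begins 54 mm behind the grasp point. The pads swing forward as they close: fully open they stand 13 mm farther back than shut.
Start: joints at [-1.245, 0.469, -0.049, 1.532, 0.024, 1.141, -0.082], TCP at [0.234, 0.633, 0.23] pointing down, gripper open.
Joint ranges: [-2.59, 2.59], [-0.33, 1.99], [-1.39, 1.29], [0.1, 2.45], [-1.04, 4.18], [0.21, 1.99], [-2.66, 2.66]. Speed limits (rad/s): [2.57, 2.57, 3.14, 3.14, 3.14, 3.14, 3.14].

INTERFACE

Orientations are given as a 3x3 rotation matrix whose columns are the frame's x, y, z axes.
In Python, from rig import * gives the robot as it stands. Calls block until the motion is done:
- movep(position, orientation): joint-space move of the TCP to a pose.
- move_l(position, attitude=None, feed=0.15, until_force=None): straight line of the TCP; attitude=None keeps the orientation; feed is the mean speed in m/s. With until_force (N) it stops when the force on the tool has changed by that much, and returns True; else False.
- move_joints(angles): joint-space move.
- command_gripper(opening, newtons=None): finger opening in m; newtons is the grip in N (None keeps the last); returns when the fingers have stopped.
- sleep(seconds).
- inverse_kinematics(position, orientation): joint angles nearest the present ones, or None.
- sense(): the state.
- camera(name): name is "side" or "top"; returns (picture, depth): 480x640x3 uint8, red, green, blue; 480x640 float32, m along the optical axis (not along the pixel's ray), 0 where there is no reading.
- camera_params(name): a dict with "K" (3x3 intrinsics, pixels), "position" and "rotation" of the camera in the world. Camera axes: x right, y down, z forward; pixel columns grow to the right and rows downward; lengths in m; the calibration is good to about 2 mm. A picture is of the moment at which its call begins. camera_params takes no time and is no camera call.
A pose or a line that the arm cannot do raises Unreachable and nothing moves.
- finish_job(): hands the job in, once; it reports no verdict.
The state is a dict: "time_s": time; "joint_pos": joint angles; "qd": joint speeds; "joint_efforts": joint torques, N m; "position": TCP position; "tcp_rot": TCP orientation; "wrist_force": force on the tool from outside, world axes, zero at the start; "ft_torque": the same for the moment, N m; "finger_gap": finger opening in m.
Only numpy, scipy, OpenCV 4.12 (cv2) and the standard library are available. Lean on these libraries where they do the work, as an engineer would, in place of code of your own. Each camera call takes 0.05 s, during which the arm holds its last target.

## Working session

There is one attempt and no reset: what is moved stays moved. The work goes in short steps, each a Python script; the robot and the scene stay as the last script left them, time stands still between calls to the robot, and variables do not carry over. Pictures are saved under pics/ and viewed, and the job is handed in when it is done.

```bash
ls; mkdir -p pics
python3 - <<'E'
from rig import *
import cv2,numpy as np
for n in("side","top"):
    p,d=camera(n); cv2.imwrite(f"pics/{n}0.png",p[:,:,::-1]); np.savez(f"{n}0.npz",p=p,d=d)
    print(n,camera_params(n))
print(sense()["time_s"])
E
```

```text
pics
side {'K': array([[549.02881899,   0.        , 326.45536143],
       [  0.        , 549.02881899, 224.67704624],
       [  0.        ,   0.        ,   1.        ]]), 'position': array([ 0.36445379, -0.79603156,  0.79215535]), 'rotation': array([[ 0.982261  , -0.12942194,  0.1356956 ],
       [-0.187478  , -0.66267763,  0.72505886],
       [-0.00391609, -0.73763698, -0.67518616]])}
top {'K': array([[606.15301541,   0.        , 315.52854825],
       [  0.        , 606.15301541, 241.03132852],
       [  0.        ,   0.        ,   1.        ]]), 'position': array([ 0.39466037, -0.01534222,  1.27218798]), 'rotation': array([[ 0.02235075, -0.99640355,  0.0817338 ],
       [-0.99973986, -0.02190409,  0.00635749],
       [-0.00454432, -0.08185463, -0.99663392]])}
0.1
```

View pics/side0.png

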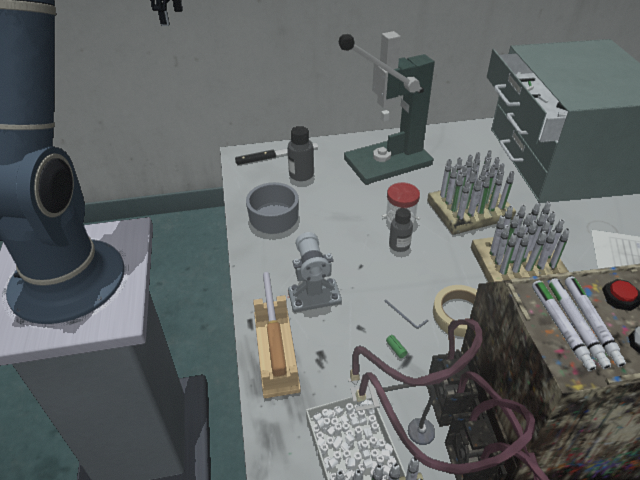

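View pics/top0.png

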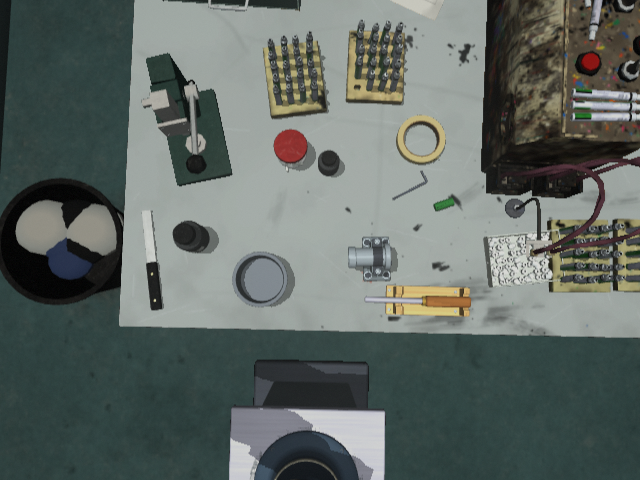

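```bash
cat > h.py <<'E'
import numpy as np,cv2
from rig import *
def cloud(n,d):
    c=camera_params(n);K=c["K"];v,u=np.mgrid[0:480,0:640]
    P=np.stack([(u-K[0,2])/K[0,0]*d,(v-K[1,2])/K[1,1]*d,d],-1)
    return P@c["rotation"].T+c["position"]
def proj(n,P):
    c=camera_params(n);q=(np.atleast_2d(P)-c["position"])@c["rotation"]
    q=q@c["K"].T; return q[:,:2]/q[:,2:]
E
python3 - <<'E'
from h import *
ims=[]
for n,(a,b,c,e) in {"side":(225,375,270,390),"top":(320,420,220,300)}.items():
    z=np.load(n+"0.npz");im=cv2.resize(z["p"][a if 0 else (b-0)*0:,:][:,:],None,fx=1,fy=1)
z=np.load("side0.npz")["p"][225:405,240:360,::-1]; cv2.imwrite("pics/sz.png",cv2.resize(z,None,fx=3.3,fy=3.3,interpolation=2))
z=np.load("top0.npz")["p"][220:330,330:480,::-1]; cv2.imwrite("pics/tz.png",cv2.resize(z,None,fx=5,fy=5,interpolation=2))
# depth checks
for n in("side","top"):
    z=np.load(n+"0.npz");P=cloud(n,z["d"])
    m=(abs(P[...,2])<0.01)&(z["d"]>0)&(P[...,0]>.4)&(P[...,0]<.7)&(abs(P[...,1])<.3)
    print(n,m.sum(),np.median(P[m][:,2]))
    # tub rim
    m=(abs(P[...,2]-.055)<0.004)&(abs(P[...,0]-.4)<.2)&(P[...,1]>.02)&(P[...,1]<.25)
    Q=P[m]; print("rim",len(Q),Q.min(0),Q.max(0))
    if len(Q)>5:
        (cx,cy),r=cv2.minEnclosingCircle(Q[:,:2].astype(np.float32)); print(cx,cy,r)
E
```

```text
side 24030 -0.0011979054663350253
rim 477 [0.36059566 0.04395596 0.05101093] [0.526487   0.24091671 0.05883711]
0.45746633410453796 0.14210918545722961 0.11478777974843979
top 33243 -0.00011280916220601789
rim 606 [0.35971544 0.0479115  0.05104676] [0.51589767 0.23696167 0.05897348]
0.45029544830322266 0.1397400200366974 0.10562773793935776
```

View pics/sz.png

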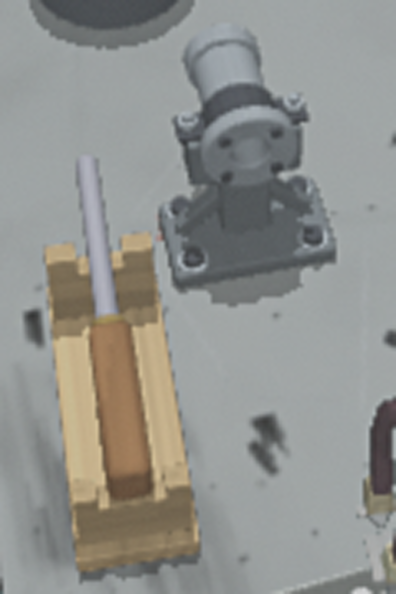

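View pics/tz.png

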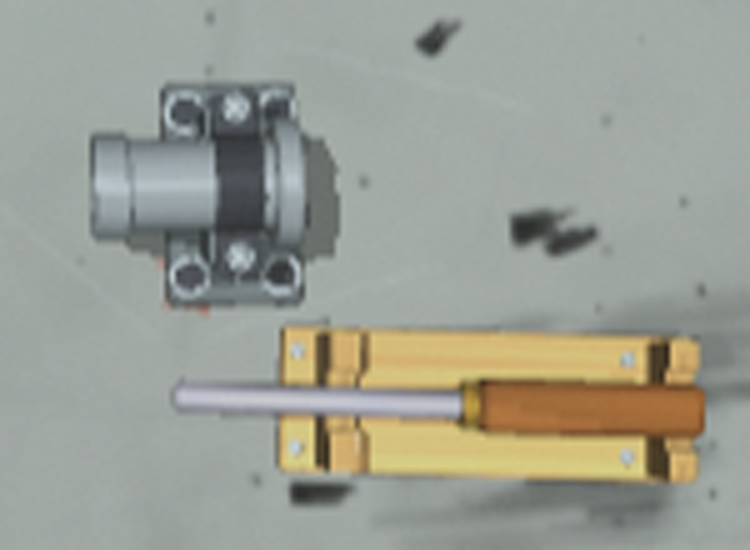

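Run:
```python
from h import *
for n in("side","top"):
    z=np.load(n+"0.npz");P=cloud(n,z["d"]); X,Y,Z=P[...,0],P[...,1],P[...,2]
    val=z["d"]>0
    def rect(m,t):
        Q=P[m&val][:,:2].astype(np.float32)*1000
        print(n,t,len(Q),cv2.minAreaRect(Q), Q.min(0),Q.max(0))
    if n=="top":
        # region boxes by pixel
        B=np.zeros((480,640),bool);B[225:290,340:405]=1
        rect(B&(abs(Z-.012)<.005),"foot")
        rect(B&(Z>.075),"cyl")
        rect(B&(Z>.105),"cyltop")
        B[:]=0;B[280:322,360:475]=1
        rect(B&(abs(Z-.012)<.005),"board")
        rect(B&(Z>.008),"board+"); rect(B&(Z>.0625),"handle")
        B[:]=0;B[240:320,222:300]=1
        rect(B&(Z>.02),"tub"); rect(B&(Z>.045),"tubrim")
        B[:]=0;B[140:180,312:348]=1; rect(B&(Z>.04),"bottle");rect(B&(Z>.08),"cap")
    else:
        B=np.zeros((480,640),bool);B[225:312,285:345]=1
        rect(B&(Z>.105),"cyltop");rect(B&(Z>.075),"cyl")
        rect(B&(abs(Z-.012)<.005),"foot")
        B[:]=0;B[265:405,245:305]=1
        rect(B&(Z>.0625),"handle");rect(B&(Z>.007),"board+")
        B[:]=0;B[175:240,240:310]=1
        rect(B&(Z>.045),"tubrim")
    # per-slice cylinder top centroid
    B=np.zeros((480,640),bool)
    if n=="top":B[225:290,340:405]=1
    else:B[225:312,285:345]=1
    for y in np.arange(-.18,-.02,.01):
        m=B&val&(Z>.08)&(abs(Y-y)<.005)
        if m.sum()>5:
            Q=P[m]; print("%.3f n%d x %.3f..%.3f zmax %.3f"%(y,m.sum(),Q[:,0].min(),Q[:,0].max(),Q[:,2].max()))
```

```text
side cyltop 433 ((465.4222412109375, -116.15318298339844), (87.35553741455078, 39.662391662597656), 89.01934814453125) [ 444.91412 -159.56425] [484.72223 -72.31307]
side cyl 1226 ((458.0687255859375, -117.8824462890625), (68.43036651611328, 89.16065979003906), 18.578250885009766) [ 428.04608 -159.56425] [499.24493 -72.31307]
side foot 820 ((471.7273254394531, -60.10600280761719), (232.11978149414062, 99.9458236694336), 83.32916259765625) [ 408.65485 -169.5802 ] [510.83435  59.24319]
side handle 775 ((384.70245361328125, -215.6842041015625), (207.21893310546875, 73.65799713134766), 70.61302947998047) [ 358.29944 -321.85516] [ 445.41138  -122.673965]
side board+ 4062 ((393.22503662109375, -219.93629455566406), (223.39083862304688, 94.8938217163086), 86.09073638916016) [ 348.57983 -329.07568] [ 447.01657 -108.14522]
side tubrim 720 ((414.2195129394531, 33.140052795410156), (249.01953125, 110.281005859375), 88.54515838623047) [360.59564  -92.630226] [471.07773 157.42693]
-0.160 n74 x 0.439..0.485 zmax 0.115
-0.150 n323 x 0.435..0.489 zmax 0.117
-0.140 n111 x 0.429..0.499 zmax 0.113
-0.13
[... 1532 characters left out ...]
 47.911503] [470.23184 158.81804]
top bottle 388 ((656.3546142578125, -29.810569763183594), (43.538761138916016, 40.381874084472656), 84.2140121459961) [636.2813   -51.755695] [677.36664   -8.802568]
top cap 177 ((657.3837280273438, -29.840511322021484), (29.56490707397461, 25.861379623413086), 1.3369269371032715) [642.6251  -42.81465] [672.32574  -16.793123]
-0.150 n102 x 0.440..0.488 zmax 0.120
-0.140 n156 x 0.430..0.495 zmax 0.119
-0.130 n183 x 0.430..0.498 zmax 0.112
-0.120 n185 x 0.430..0.498 zmax 0.114
-0.110 n101 x 0.445..0.492 zmax 0.111
-0.100 n96 x 0.444..0.480 zmax 0.111
-0.090 n96 x 0.442..0.480 zmax 0.111
-0.080 n107 x 0.440..0.481 zmax 0.114
-0.070 n45 x 0.442..0.481 zmax 0.113
```

```bash
cat > fit.py <<'E'
from h import *
from scipy.optimize import least_squares
def box(p,a,b):
    a=np.array(a);b=np.array(b);q=abs(p-(a+b)/2)-(b-a)/2
    return np.linalg.norm(np.maximum(q,0),axis=1)+np.minimum(q.max(1),0)
def cyl(p,x0,x1,r,zc):
    q=np.stack([abs(p[:,0]-(x0+x1)/2)-(x1-x0)/2,np.hypot(p[:,1],p[:,2]-zc)-r],1)
    return np.linalg.norm(np.maximum(q,0),axis=1)+np.minimum(q.max(1),0)
def stand(p):
    return np.min([cyl(p,-.04,.04,.019,.09),cyl(p,.026,.04,.021,.09),cyl(p,-.04,-.032,.026,.09),
      box(p,[-.05,-.046,0],[.006,.046,.012]),box(p,[-.028,-.031,0],[-.004,.031,.095])],0)
def rest(p):
    n=lambda x,w,f,t:[box(p,[x-.006,-.03,0],[x+.006,.03,f]),box(p,[x-.006,-.03,0],[x+.006,-w/2,t]),box(p,[x-.006,w/2,0],[x+.006,.03,t])]
    return np.min([box(p,[-.05,-.03,0],[.12,.03,.012])]+n(-.037,.032,.042,.051)+n(.1,.024,.049,.061),0)
def rod(p):  # frame: handle middle below on bench, axis z=.055
    return np.minimum(box(p,[-.045,-.011,.042],[.045,.011,.068]),cyl(p,.045,.165,.006,.055))
def local(P,t):
    c,s=np.cos(t[2]),np.sin(t[2]);d=P-np.array([t[0],t[1],t[3]])
    return np.stack([c*d[:,0]+s*d[:,1],-s*d[:,0]+c*d[:,1],d[:,2]],1)
def fit(sdf,P,t0,far=.012):
    t=np.array(list(t0)+[0.])
    for f in(far,far*.7,.006,.004,.004):
        L=local(P,t);k=(abs(sdf(L))<f)
        r=least_squares(lambda t:sdf(local(P[k],t)),t,loss="soft_l1",f_scale=.0015,x_scale=[.01,.01,.1,.01]);t=r.x
    return t,k.sum(),np.sqrt(np.mean(r.fun**2))
E
python3 - <<'E'
from fit import *
C={}
for n in("side","top"):
    z=np.load(n+"0.npz");P=cloud(n,z["d"]);C[n]=P[(z["d"]>0)&(P[...,2]>.006)]
C["both"]=np.vstack([C["side"],C["top"]])
for n,P in C.items():
    for nm,s,t0,R in(("stand",stand,(.461,-.113,1.57),.09),("rest",rest,(.383,-.27,1.57),.2),("rod",rod,(.383,-.27,1.57),.2)):
        Q=P[np.hypot(P[:,0]-t0[0],P[:,1]-t0[1])<R]
        if nm=="rod":
            Q=Q[Q[:,2]>.053]
        if nm=="rest":Q=Q[Q[:,2]<.063]
        t,k,r=fit(s,Q,t0);print(n,nm,np.round(t,4),k,round(r*1e3,2))
E
```

```text
side stand [ 4.6320e-01 -1.1370e-01  1.6107e+00 -1.2000e-03] 2226 1.49
side rest [ 3.7900e-01 -2.8930e-01  1.5655e+00 -1.1000e-03] 2149 1.43
side rod [ 3.7870e-01 -2.7410e-01  1.5628e+00 -1.3000e-03] 1046 1.21
top stand [ 4.6280e-01 -1.1180e-01  1.6137e+00 -2.0000e-04] 1330 1.77
top rest [ 3.7870e-01 -2.7540e-01  1.5624e+00 -6.0000e-04] 1550 1.75
top rod [ 3.7840e-01 -2.7080e-01  1.5611e+00 -6.0000e-04] 815 1.66
both stand [ 4.6310e-01 -1.1340e-01  1.6135e+00 -9.0000e-04] 3547 1.65
both rest [ 3.786e-01 -2.772e-01  1.563e+00 -1.000e-03] 4010 1.48
both rod [ 3.7850e-01 -2.7380e-01  1.5612e+00 -1.0000e-03] 1852 1.44
```

```bash
cat > plan.py <<'E'
from fit import *
S=np.array([.463,-.113]);SY=1.6125
ax=np.array([np.cos(SY),np.sin(SY)])
ROD=np.array([.3785,-.273]);RY=1.5615
TUB=np.array([.4151,.1035])
def down(a): # jaw axis (tool z) at world yaw a
    x=np.array([0,0,-1.]);z=np.array([np.cos(a),np.sin(a),0]);return np.stack([x,np.cross(z,x),z],1)
def st(x,z):return np.array([*(S+ax*x),z])
E
python3 - <<'E'
from plan import *
print(sense()["tcp_rot"].round(2) if hasattr(sense()["tcp_rot"],"round") else sense()["tcp_rot"])
pts=[("tubhi",[*(TUB+.0505*ax),.12],SY),("tub",[*(TUB+.0505*ax),.04],SY),("tubT",[*(S+ax*(.074+.0505)),.046],SY),
("rod",[*ROD,.061],RY-np.pi/2),("pre",st(-.22,.096),SY-np.pi/2),("ent",st(-.2,.096),SY-np.pi/2),("end",st(-.12,.096),SY-np.pi/2),("rest2",st(-.33,.3),SY-np.pi/2)]
for nm,p,a in pts:
  for h in(0,np.pi):
    q=inverse_kinematics(p,down(a+h));print(nm,np.round(p,3),round(h,1),None if q is None else np.round(q,2))
z=np.load("top0.npz");P=cloud("top",z["d"])
X,Y,Z=P[...,0],P[...,1],P[...,2]
for y0 in np.arange(-.5,-.25,.03):
    print("y%.2f"%y0,[("%.3f"%Z[(X>x0)&(X<x0+.04)&(Y>y0)&(Y<y0+.03)&(z["d"]>0)].max()) for x0 in np.arange(.36,.68,.04) if ((X>x0)&(X<x0+.04)&(Y>y0)&(Y<y0+.03)).any()])
print(P[237,188],P[150,328])
E
```

```text
[[-0.   -0.94  0.35]
 [-0.    0.35  0.94]
 [-1.   -0.   -0.  ]]
tubhi [0.413 0.154 0.12 ] 0 [-0.56  0.23  0.12  2.19 -0.04  0.72  1.2 ]
tubhi [0.413 0.154 0.12 ] 3.1 [-0.98  0.26  0.62  2.21 -0.23  0.73 -1.73]
tub [0.413 0.154 0.04 ] 0 [-0.5   0.38  0.05  2.24 -0.04  0.52  1.2 ]
tub [0.413 0.154 0.04 ] 3.1 [-0.9   0.43  0.55  2.26 -0.43  0.55 -1.55]
tubT [0.458 0.011 0.046] 0 [-0.29  0.4   0.21  2.21 -0.16  0.55  1.65]
tubT [0.458 0.011 0.046] 3.1 [-0.71  0.49  0.75  2.23 -0.58  0.62 -1.06]
rod [ 0.378 -0.273  0.061] 0 [-0.04  0.46  0.72  2.2  -0.5   0.65  1.03]
rod [ 0.378 -0.273  0.061] 3.1 [-0.29  0.64  1.11  2.21 -0.83  0.81 -1.77]
pre [ 0.472 -0.333  0.096] 0 [-0.    0.56  0.74  1.93 -0.5   0.85  1.05]
pre [ 0.472 -0.333  0.096] 3.1 [-0.21  0.74  1.11  1.94 -0.8   0.99 -1.82]
ent [ 0.471 -0.313  0.096] 0 [ 0.04  0.51  0.64  1.95 -0.41  0.81  0.94]
ent [ 0.471 -0.313  0.096] 3.1 [-0.25  0.72  1.11  1.97 -0.79  0.98 -1.85]
end [ 0.468 -0.233  0.096] 0 [-0.32  0.55  0.94  2.06 -0.61  0.83  1.02]
end [ 0.468 -0.233  0.096] 3.1 [-0.42  0.65  1.11  2.06 -0.75  0.91 -1.98]
rest2 [ 0.47
[... 313 characters left out ...]
18']
y-0.44 ['0.006', '0.030', '0.234', '0.237', '0.150', '0.144', '0.271', '0.314', '0.319']
y-0.41 ['0.006', '0.031', '0.228', '0.148', '0.007', '0.011', '0.249', '0.310', '0.309']
y-0.38 ['0.005', '0.033', '0.032', '0.032', '0.006', '0.007', '0.207', '0.278', '0.276']
y-0.35 ['0.006', '0.012', '0.006', '0.008', '0.007', '0.006', '0.008', '0.240', '0.230']
y-0.32 ['0.075', '0.052', '0.007', '0.007', '0.009', '0.019', '0.006', '0.007', '0.006']
y-0.29 ['0.075', '0.017', '0.005', '0.007', '0.005', '0.023', '0.005', '0.012', '0.029']
y-0.26 ['0.076', '0.015', '0.008', '0.008', '0.007', '0.021', '0.008', '0.030', '0.027']
[0.49150567 0.23567669 0.12019073] [ 0.69367198 -0.02942964  0.00248861]
```

Run:
```python
from plan import *
g=TUB+.0505*ax
movep([*g,.19],down(SY)); command_gripper(.045,60)
move_l([*g,.040],feed=.15)
print(command_gripper(0.0,60)); s=sense();print(s["finger_gap"],s["position"],s["time_s"],s["wrist_force"])
p,d=camera("side");cv2.imwrite("pics/s1.png",p[:,:,::-1])
```

```text
False
0.006620909539127018 [0.41315373 0.15410529 0.0406802 ] 4.0083 [-1.38144701  0.06000113  5.88775056]
```

View pics/s1.png

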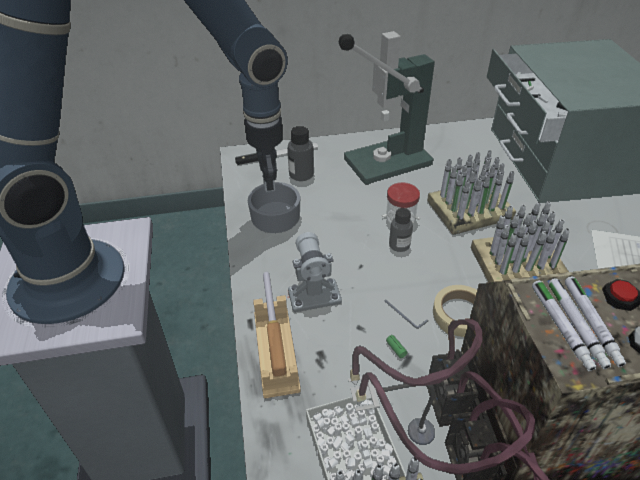

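The side view shows the gripper straddling the tub's far wall at (270,185), with the tub still upright. The gap reads 6.6 mm, which is about the wall thickness. Next I lift it a little and carry it.

Run:
```python
from plan import *
g=TUB+.0505*ax; t=S+ax*(.074+.0505)
move_l([*g,.047]); s=sense();print(s["finger_gap"],s["wrist_force"],s["ft_torque"])
move_l([*t,.047],feed=.12)
print(move_l([*t,.0395],feed=.03,until_force=4)); print(sense()["position"])
p,d=camera("side");cv2.imwrite("pics/s2.png",p[:,:,::-1])
p,d=camera("top");P=cloud("top",d);cv2.imwrite("pics/t2.png",p[150:330,220:460,::-1].repeat(3,0).repeat(3,1))
m=(d>0)&(abs(P[...,2]-.055)<.006)&(abs(P[...,0]-.46)<.08)&(P[...,1]>-.065)&(P[...,1]<.06)
print(P[m].min(0),P[m].max(0));print(sense()["time_s"])
```

```text
0.006614624511626974 [ 0.04708931  0.05730599 -1.46014345] [ 0.08066872  0.02586093 -0.03795295]
True
[0.45833713 0.01229786 0.04071218]
[ 0.41069297 -0.06484844  0.04927535] [ 0.5194777  -0.01012444  0.06057558]
6.0833
```

View pics/s2.png

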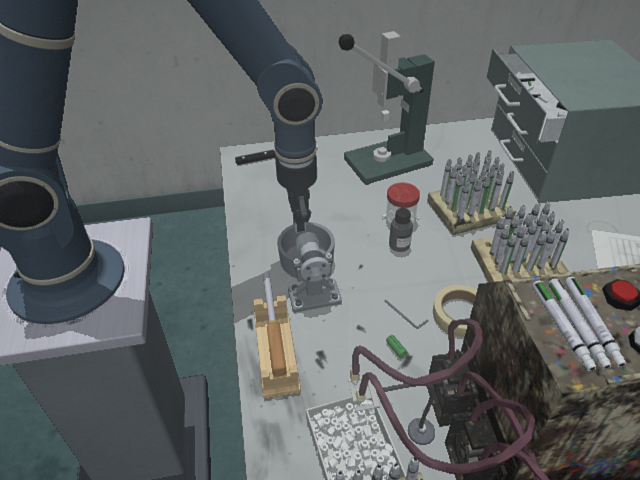

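View pics/t2.png

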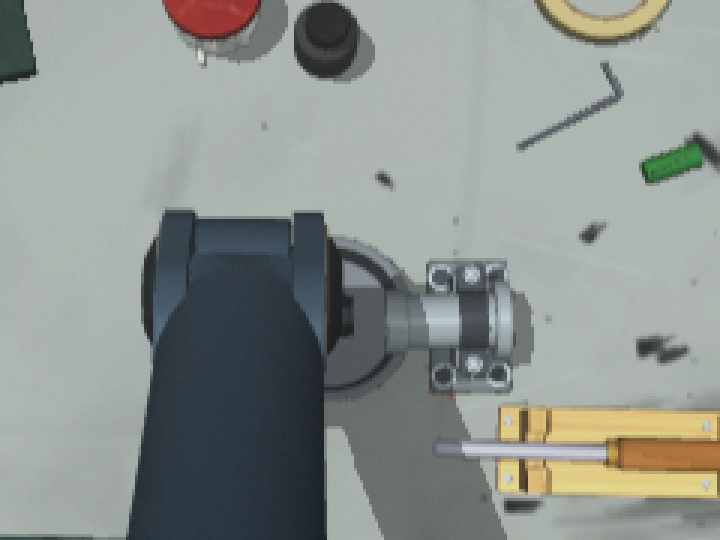

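The tub is under the collar in both views: rim at (280,245) in the side view, and centred on the bore in the top crop. Next I release it and go to the rod.

Run:
```python
from plan import *
command_gripper(.03); s=sense();p=np.array(s["position"])
move_l([p[0],p[1],.2],feed=.2)
ra=np.array([np.cos(RY),np.sin(RY)]); g=ROD+.011*ra
movep([*g,.2],down(RY-np.pi/2)); command_gripper(.06)
p,d=camera("top");P=cloud("top",d);cv2.imwrite("pics/t3.png",p[150:330,220:460,::-1].repeat(3,0).repeat(3,1))
p,_=camera("side");cv2.imwrite("pics/s3.png",p[:,:,::-1])
m=(d>0)&(P[...,2]>.045)&(P[...,2]<.06)&(abs(P[...,0]-.46)<.08)&(P[...,1]>-.065)&(P[...,1]<.06)
Q=P[m];print(Q.min(0),Q.max(0),cv2.minEnclosingCircle(Q[:,:2].astype(np.float32)));s=sense();print(s["time_s"],s["joint_pos"],"target",st(.074,.05))
```

```text
[ 0.41049698 -0.06493204  0.04522992] [0.51993787 0.01732247 0.05989748] ((0.46444207429885864, -0.03701482340693474), 0.05561109259724617)
8.9833 [-0.00824541  0.15743004  0.58773506  2.08408067 -0.10883346  0.92890354
  0.63023224] target [ 0.45991482 -0.03906434  0.05      ]
```

View pics/s3.png

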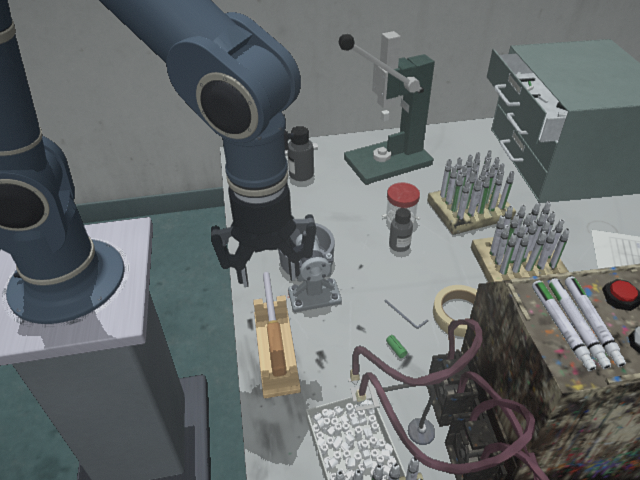

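View pics/t3.png

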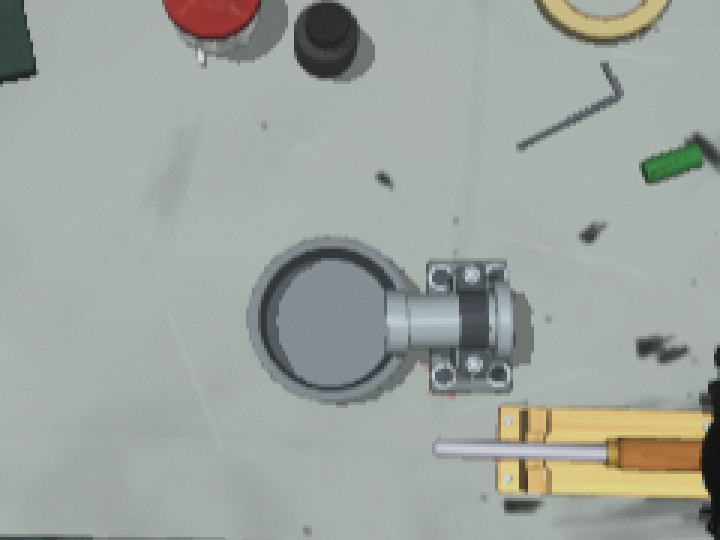

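The tub stands level and empty at (330,320) in the crop, 36 mm beyond the face. Next I grasp and lift the rod.

Run:
```python
from plan import *
import json
ra=np.array([np.cos(RY),np.sin(RY)]); g=ROD+.011*ra
print(move_l([*g,.061],feed=.15,until_force=15))
command_gripper(0.0,100);s=sense();print(s["finger_gap"],s["position"],s["wrist_force"],s["ft_torque"])
json.dump([list(map(float,s["position"])),np.array(s["tcp_rot"]).tolist()],open("grasp.json","w"))
R=down(RY-np.pi/2)
move_l([*g,.106],feed=.1); s=sense();print(s["finger_gap"],s["wrist_force"],s["ft_torque"])
q=g-.055*ra; move_l([*q,.106],feed=.15)
pre=st(-.215+.011,.106); move_l(pre,down(SY-np.pi/2),feed=.15)
move_l([*pre[:2],.0965],feed=.1)
for n in("top","side"):
    p,d=camera(n);np.savez(n+"4.npz",p=p,d=d)
    z=p[150:330,280:520] if n=="top" else p[200:380,220:460]
    cv2.imwrite(f"pics/{n}4.png",z[...,::-1].repeat(3,0).repeat(3,1))
s=sense();print(s["time_s"],s["position"],s["wrist_force"])
```

```text
False
0.01833388289274 [ 0.37908062 -0.26214821  0.06192811] [-0.87938329  1.59071988  7.56181854] [0.23203337 0.28497033 0.04205162]
0.01826977002570447 [-0.83324048  0.70278292 -0.91100619] [-0.0364488   0.01289075  0.01514983]
12.7667 [ 0.47093754 -0.31700213  0.09662786] [ 0.30940089 -0.30116374 -0.8636976 ]
```

View pics/side4.png

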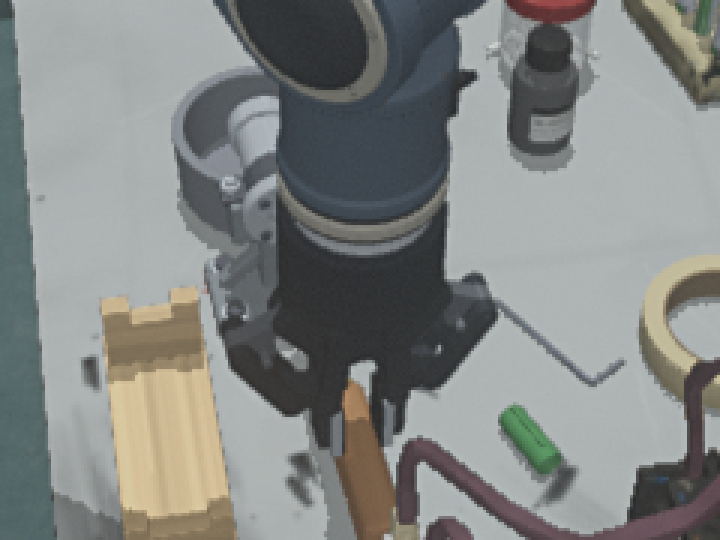

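View pics/top4.png

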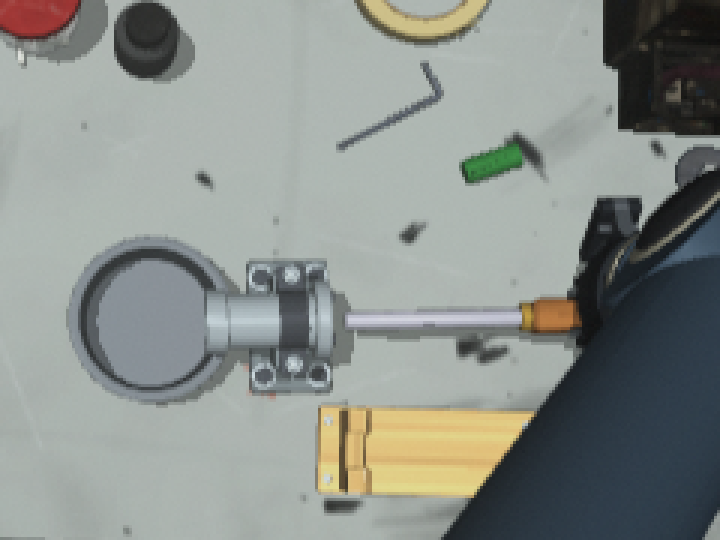

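In the top crop the rod tip (345,320) lines up with the cylinder axis at row 320 and sits just short of the flange. I measure the rod line against the stand before entering.

Run:
```python
from plan import *
z=np.load("top4.npz");P=cloud("top",z["d"]);Q=P[(z["d"]>0)&(P[...,2]>.006)]
A=Q[np.hypot(Q[:,0]-S[0],Q[:,1]-S[1])<.07]
t,k,r=fit(stand,A,(*S,SY));print(t.round(4),k,r*1e3)
L=local(Q,t)
m=(abs(L[:,1])<.02)&(L[:,0]<-.046)&(L[:,0]>-.17)&(L[:,2]>.07)
B=L[m];print("tip x",B[:,0].max())
for x in np.arange(-.16,-.04,.015):
    b=B[abs(B[:,0]-x)<.0075]
    if len(b): print("%.3f n%d ymid %.4f ymean %.4f width %.4f ztop90 %.4f"%(x,len(b),(b[:,1].min()+b[:,1].max())/2,b[:,1].mean(),np.ptp(b[:,1]),np.percentile(b[:,2],80)))
```

```text
[ 4.6300e-01 -1.1200e-01  1.6166e+00 -4.0000e-04] 1343 1.7494133566337675
tip x -0.05064110157773747
-0.160 n523 ymid -0.0002 ymean -0.0024 width 0.0393 ztop90 0.4836
-0.145 n357 ymid 0.0042 ymean 0.0039 width 0.0303 ztop90 0.4909
-0.130 n227 ymid 0.0078 ymean 0.0106 width 0.0244 ztop90 0.4881
-0.115 n51 ymid 0.0085 ymean 0.0040 width 0.0226 ztop90 0.0957
-0.100 n45 ymid 0.0018 ymean 0.0017 width 0.0101 ztop90 0.0951
-0.085 n48 ymid 0.0016 ymean 0.0016 width 0.0100 ztop90 0.0959
-0.070 n48 ymid 0.0011 ymean 0.0012 width 0.0101 ztop90 0.0944
-0.055 n35 ymid 0.0006 ymean 0.0008 width 0.0106 ztop90 0.0952
```

Run:
```python
from plan import *
s=sense();R=np.array(s["tcp_rot"]);yaw=np.arctan2(R[1,2],R[0,2])+np.pi/2;print("yaw",yaw,R[:,0].round(3))
p=np.array(s["position"]);Y=1.6145;a=np.array([np.cos(Y),np.sin(Y),0]);n=np.array([-np.sin(Y),np.cos(Y),0])
p0=np.array([*st(-.204,.0965)])   # commanded
p1=p0-.0027*n
move_l(p1,down(1.6275-np.pi/2),feed=.05)
hit=move_l(p1+.024*a,feed=.04,until_force=4)
s=sense();print(hit,s["position"],s["wrist_force"],s["ft_torque"],s["time_s"])
p,d=camera("top");np.savez("top5.npz",p=p,d=d);cv2.imwrite("pics/top5.png",p[190:290,300:440,::-1].repeat(5,0).repeat(5,1))
P=cloud("top",d);Q=P[(d>0)&(P[...,2]>.006)];L=local(Q,np.array([.463,-.112,1.6145,-.0004]))
B=L[(abs(L[:,1])<.02)&(L[:,0]<-.042)&(L[:,0]>-.12)&(L[:,2]>.07)&(L[:,2]<.1)]
for x in np.arange(-.1,-.04,.01):
    b=B[abs(B[:,0]-x)<.005]
    if len(b): print("%.3f n%d ymid %.4f ymean %.4f width %.4f"%(x,len(b),(b[:,1].min()+b[:,1].max())/2,b[:,1].mean(),np.ptp(b[:,1])))
```

```text
yaw 1.6116648294931526 [-0.  0. -1.]
False [ 0.47323654 -0.29283269  0.09659903] [-0.17162857 -0.5305048  -0.83620293] [ 4.13820089e-04 -1.53187108e-02 -9.69786281e-05] 13.7667
-0.100 n31 ymid -0.0015 ymean -0.0019 width 0.0115
-0.090 n30 ymid -0.0015 ymean -0.0009 width 0.0121
-0.080 n30 ymid -0.0008 ymean -0.0006 width 0.0102
-0.070 n30 ymid -0.0009 ymean -0.0011 width 0.0101
-0.060 n31 ymid -0.0012 ymean -0.0009 width 0.0102
-0.050 n33 ymid -0.0007 ymean -0.0012 width 0.0116
```

View pics/top5.png

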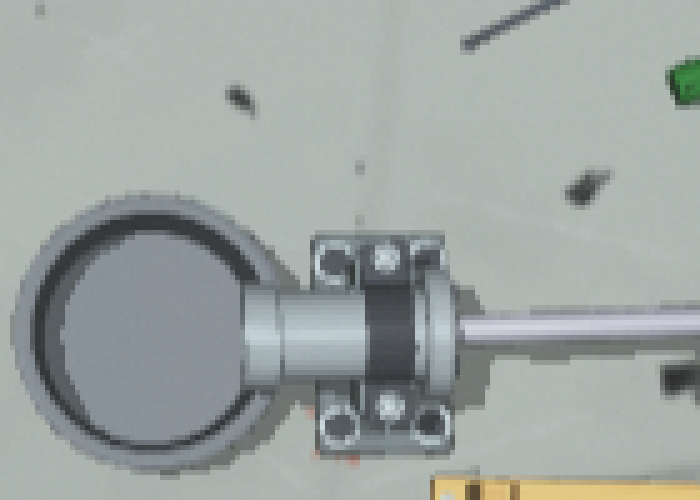

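The rod has entered the port (457,325 in the crop) with no contact force. Its line is parallel to the bore, about 1 mm off, so I nudge it across and push.

Run:
```python
from plan import *
Y=1.6145;a=np.array([np.cos(Y),np.sin(Y),0]);n=np.array([-np.sin(Y),np.cos(Y),0])
p1=st(-.204,.0965)-.0017*n
for d in(.03,.04,.05,.06,.07,.08,.087,.091,.095):
    hit=move_l(p1+d*a,feed=.04,until_force=30);s=sense();f=np.array(s["wrist_force"])
    print(d,hit,"axial %.1f lat %.1f z %.1f"%(f@a,f@n,f[2]),"t",s["time_s"])
    if hit:break
print(s["position"],p1+d*a)
for n_ in("top","side"):
    p,dd=camera(n_);np.savez(n_+"6.npz",p=p,d=dd)
    z=p[190:290,260:400] if n_=="top" else p[200:330,220:380]
    cv2.imwrite(f"pics/{n_}6.png",z[...,::-1].repeat(4,0).repeat(4,1))
```

```text
0.03 False axial 0.1 lat 0.1 z -0.4 t 14.1167
0.04 False axial -0.6 lat -0.8 z 0.4 t 14.5167
0.05 False axial 0.3 lat 0.4 z -0.6 t 14.9167
0.06 False axial -6.2 lat 0.6 z -0.2 t 15.3167
0.07 False axial -5.3 lat 0.7 z -0.8 t 15.7167
0.08 False axial -5.0 lat 0.3 z -0.9 t 16.1167
0.087 False axial -5.5 lat 1.0 z -0.7 t 16.4417
0.091 False axial -0.8 lat -0.0 z 0.4 t 16.6917
0.095 False axial 0.3 lat -0.5 z -1.3 t 16.9417
[ 0.46896443 -0.22068911  0.09624662] [ 0.46905293 -0.22183907  0.0965    ]
```

View pics/top6.png

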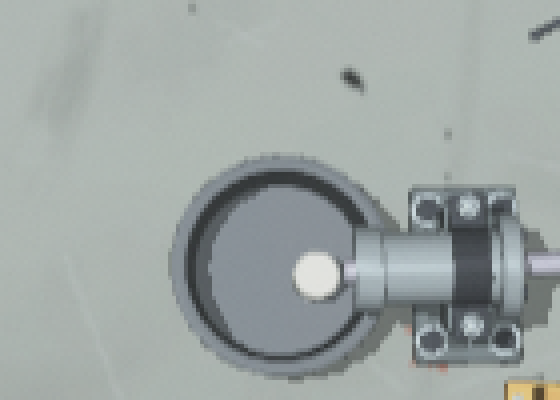

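View pics/side6.png

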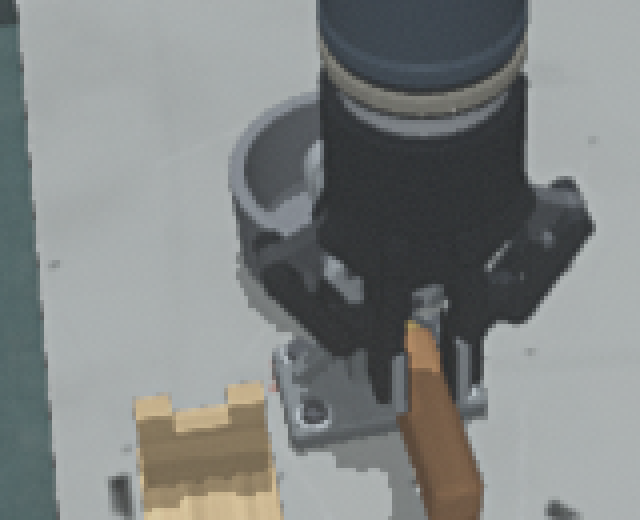

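Run:
```python
from plan import *
z=np.load("top6.npz");P=cloud("top",z["d"]);w=(z["p"].min(-1)>190)&(z["d"]>0);w[:, :325]=0;w[:,350:]=0;w[:250]=0;w[268:]=0
Q=P[w];print(len(Q),Q.mean(0),Q.min(0),Q.max(0))
Y=1.6145;a=np.array([np.cos(Y),np.sin(Y),0]);n=np.array([-np.sin(Y),np.cos(Y),0])
p1=st(-.204,.0965)-.0017*n
for d in(.08,.05,.02,-.008):
    hit=move_l(p1+d*a,feed=.1,until_force=20);s=sense();print(d,hit,np.round(s["wrist_force"],1))
    if hit:break
p,dd=camera("top");np.savez("top7.npz",p=p,d=dd);P=cloud("top",dd);cv2.imwrite("pics/top7.png",p[190:310,260:460,::-1].repeat(4,0).repeat(4,1))
w=(p.min(-1)>190)&(dd>0);w[:, :325]=0;w[:,350:]=0;w[:245]=0;w[272:]=0
Q=P[w];print(len(Q),Q.mean(0),Q.min(0),Q.max(0));print(sense()["time_s"])
```

```text
97 [ 0.46218141 -0.05653522  0.03805358] [ 0.45207019 -0.07290378  0.00239914] [ 0.47459517 -0.04592012  0.10797846]
0.08 False [ 1.  -0.  -1.2]
0.05 False [ 0.3 -1.1 -0.9]
0.02 False [ 0.3  0.8 -2. ]
-0.008 False [ 0.1  0.6 -1. ]
93 [ 0.46229198 -0.05579496  0.03455042] [ 0.45205516 -0.072798    0.00328917] [ 0.47461329 -0.04596433  0.11011795]
18.725
```

View pics/top7.png

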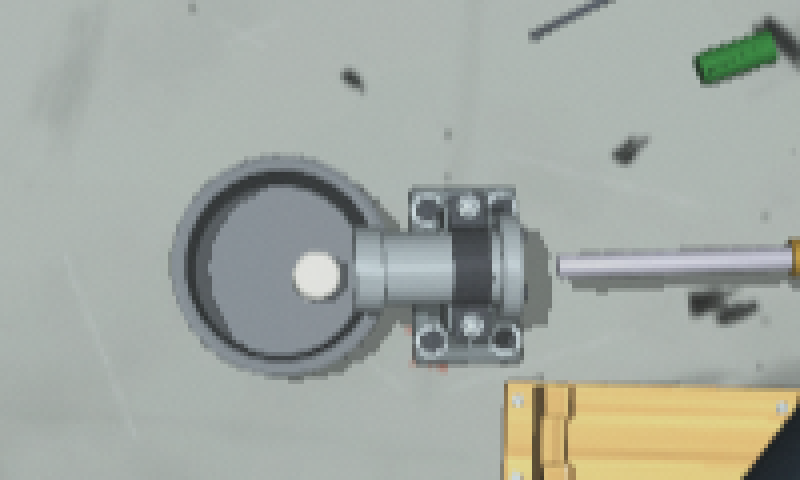

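The piston stands on its end in the tub at (317,275), top about 35 mm high, and the rod tip is clear of the flange at (558,265). Next I take the rod back over its rest and check the tip before lowering.

Run:
```python
from plan import *
ra=np.array([np.cos(RY),np.sin(RY)]); g=ROD+.011*ra; q=g-.055*ra; R=down(RY-np.pi/2)
s=sense();p=np.array(s["position"])
move_l([p[0],p[1],.106],feed=.1)
move_l([*q,.106],R,feed=.15)
move_l([*g,.106],R,feed=.12)
move_l([*g,.080],R,feed=.1)
p,d=camera("top");P=cloud("top",d);cv2.imwrite("pics/top8.png",p[220:330,330:480,::-1].repeat(5,0).repeat(5,1))
for nm,z in(("now",(p,d)),("0",None)):
    if z is None: zz=np.load("top0.npz");d=zz["d"]
    P=cloud("top",d);Q=P[(d>0)&(P[...,2]>.05)];Q=Q[(Q[:,0]>.35)&(Q[:,0]<.41)&(Q[:,1]>-.165)&(Q[:,1]<-.09)&(Q[:,2]<.12)]
    for y in(-.16,-.145,-.13,-.115):
        b=Q[abs(Q[:,1]-y)<.007]
        if len(b):print(nm,y,len(b),"x %.4f"%((b[:,0].min()+b[:,0].max())/2),"ztop %.4f"%np.percentile(b[:,2],80))
    print(nm,"tip y",Q[:,1].max())
s=sense();print(s["position"],s["time_s"])
```

```text
now -0.16 37 x 0.3797 ztop 0.0786
now -0.145 44 x 0.3796 ztop 0.0787
now -0.13 44 x 0.3802 ztop 0.0788
now -0.115 41 x 0.3799 ztop 0.0780
now tip y -0.10911294218914767
0 -0.16 37 x 0.3794 ztop 0.0614
0 -0.145 43 x 0.3802 ztop 0.0609
0 -0.13 41 x 0.3799 ztop 0.0614
0 -0.115 41 x 0.3796 ztop 0.0616
0 tip y -0.10833345730099089
[ 0.37862367 -0.26269672  0.08016627] 20.825
```

View pics/top8.png

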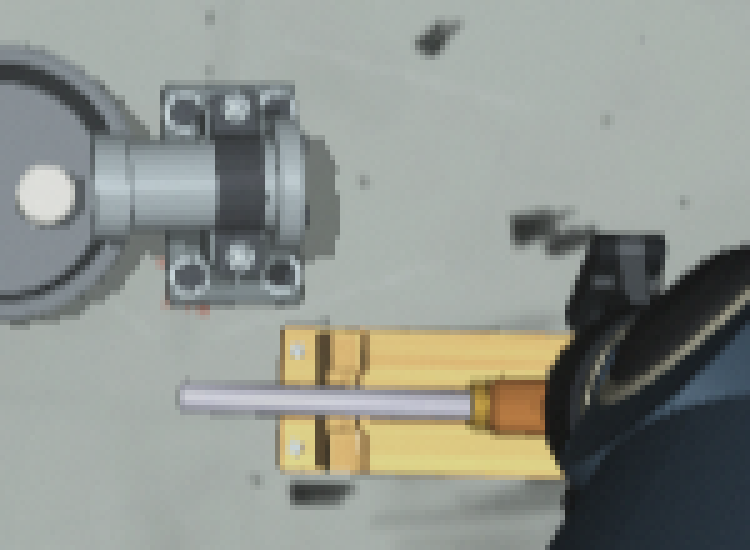

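The rod lies over its notches within 1 mm of its first line: tip at (180,397) in the crop, against (175,397) at the start. Lower, release, retreat, check.

Run:
```python
from plan import *
ra=np.array([np.cos(RY),np.sin(RY)]); g=ROD+.011*ra; R=down(RY-np.pi/2)
print(move_l([*g,.0615],R,feed=.04,until_force=6),sense()["position"])
command_gripper(.035);command_gripper(.06)
move_l([*g,.25],R,feed=.2)
# swing aside for the view
movep([.45,.15,.33],down(SY))
for n in("top","side"):
    p,d=camera(n);cv2.imwrite(f"pics/{n}9.png",p[:,:,::-1]);P=cloud(n,d)
    Q=P[(d>0)&(P[...,2]>.053)&(P[...,2]<.09)];Q=Q[np.hypot(Q[:,0]-ROD[0],Q[:,1]-ROD[1])<.2]
    print(n,"rod",fit(rod,Q,(*ROD,RY)))
s=sense();print(s["time_s"],s["position"],s["wrist_force"])
```

```text
True [ 0.37850334 -0.26180798  0.06198479]
top rod (array([ 3.78275789e-01, -2.70314952e-01,  1.56550780e+00, -4.66789484e-04]), np.int64(840), np.float64(0.0017507395191932063))
side rod (array([ 3.78420959e-01, -2.74014538e-01,  1.56258998e+00, -1.42607454e-03]), np.int64(1041), np.float64(0.0011966000552828982))
24.7333 [0.45031149 0.14844159 0.32979295] [0.71661945 0.77901774 0.81979051]
```

View pics/top9.png

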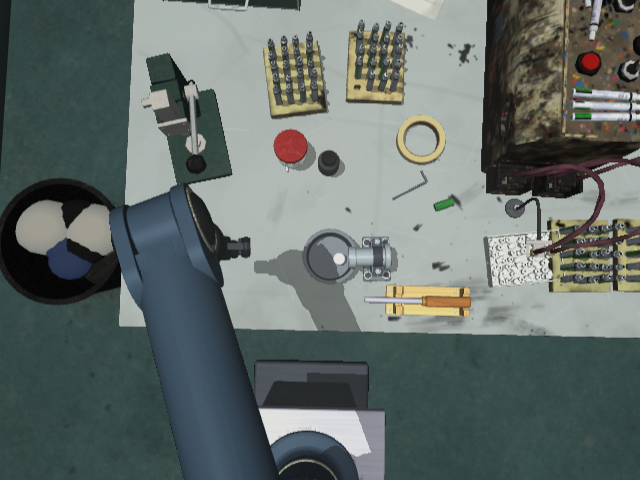

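View pics/side9.png

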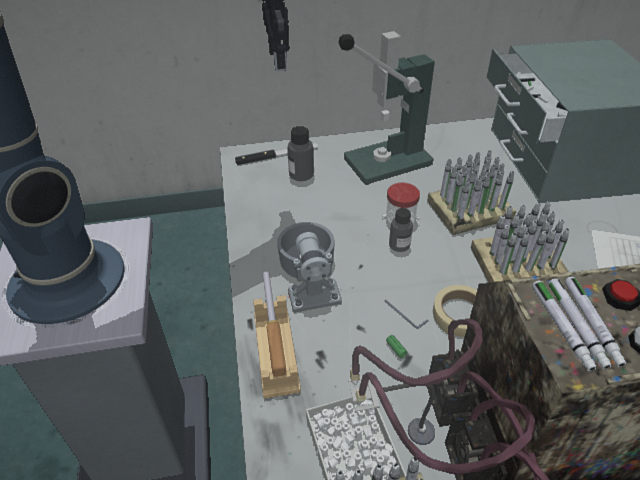

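The rod is home (the fits agree with the first ones within about 0.5 mm), the piston is in the tub at (340,258) in the top view, and the bottle is upright at (328,163) in the top view. Handing in.

```bash
python3 -c "
from rig import *
print(finish_job())"
```

```text
the job is handed in; nothing more can be done
None
```

The job is done and was handed in at about 25 s of the 61 s allowed; no verdict was reported.

- **Tub:** I pinched it by the far wall and set it down with its middle about 36 mm beyond the end face, upright on the bench.
- **Piston:** I entered the port with no contact force and pushed at 5–6 N until the piston dropped. It stands on end in the tub, about 20 mm from the tub's middle, with its top about 35 mm high.
- **Rod:** I drew it out and laid it back in both notches. Its fitted pose differs from the first measurement by at most about 0.5 mm.
- **Other checks:** The ink bottle stands upright where it was, and the arm is clear of everything.
- **Disagreements:**
  - The two cameras place the rod 3–4 mm apart along its length, the same as at the start. The rest's own position along the rod was poorly determined by the side camera.
  - The gripper read 6.6 mm on the 8 mm tub wall and 18.3 mm on the 22 mm handle. I put this down to the pads giving way.

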